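# Hang an arm on a slotted post and lock it with the post's detented pull knob

### The job

Hang the loose grey hanger arm on the slotted steel post and lock it there: pull the post's slanted black lock knob out until it stays out, press the arm's two hook tabs into the two slots and lower it until the hooks are fully seated, then push the knob fully home. Leave the tape roll, the stapler and the marker where they are.

Things in the scene. Friction and masses are not known exactly. Their poses are not given: they have to be found in the camera images.
- post: Steel channel fixed to the bench, 50 wide (y), 44 deep, 172 tall, on a dark bolted foot plate (x -20 to 90, y -48 to 48, 8 thick). Origin: bottom centre of its front face, on the bench; x into the post (away from the robot at yaw 0), y left, z up. Front plate 4 thick, open behind, with two slots on its centre line, 12 wide and 32 high: z 80 to 112 and z 126 to 158.
- post_seat (a point): On the post's front face, post (0, 0, 110); axes as the post's. hanger_back coincides with it when the arm is seated (arm origin then at post (-65, 0, 60), axes parallel). The hooks enter with the arm held 11 to 21 mm above that, best 16, back plate pressed against the post face. With the knob home its rod crosses the lower slot behind the plate: hooks cannot enter, a seated arm cannot be lifted off.
- lock_knob (a point): Centre of the black round lock knob on the post's -y side, diameter 28, 24 long (12 either side of this point, rims chamfered). z axis = slide axis, outwards to the free end, leaning 35 degrees from vertical to the post's -y side; x as the post's. Home, it is at post (9, -47, 164) and the guide boss (diameter 22) ends 20 mm behind it; a neck 16 thick joins them.
- lock (a joint): Slide of the lock knob (m): 0 home, 0.030 fully out. Two-way detent: about 8 N are needed to move it out of either end; past the middle it is drawn on to the other end and stays there.
- hanger: Loose grey steel hanger arm, about 0.3 kg, standing on its flange. Origin: underside of the flange; x towards its hooks, z up. Flange x -62 to 65, y -25 to 25, 4 thick, 16 high upturned nose at x -62. Grip web 10 thick (y -5 to 5), x -40 to 61, top at z 76, flat sides. Back plate x 61 to 65, 32 wide, 84 tall, with the two hooks behind it.
- hanger_back (a point): On the rear face of the arm's back plate, arm (65, 0, 50); axes as the arm's. Two steel hook tabs 6 thick (y -3 to 3) stand out from this face by 13 (arm x 65 to 78): necks at arm z 20 to 30 and 66 to 76, each with a lip (arm x 72 to 78) hanging 10 below its neck.
- tape_clear: Roll of clear tape lying flat, 100 diameter, 26 high. Origin: centre of its underside. Bystander.
- stapler: Stapler, 135x34x44. Origin: centre of its underside. Bystander.
- marker_black: Black-capped marker pen lying along its y axis, 12x136x15. Origin: centre of its underside. Bystander.
Not all that is in view belongs to the job. Leave any red look-alike of the hanger alone.

How it is judged:
By the outcome, as a careful person would: the job done as asked, in the order asked, and still so for the second after the job is handed in, with the robot touching nothing.
It also fails if it takes over 67 s, if anything falls off the work surface, if the arm or the gripper's body presses on something with over 40 N, if the wrist force passes 120 N, or if a joint passes its speed limit or range.

### The arm

A 6-joint arm with a two-finger parallel gripper is mounted at the origin on a cart in front of the work surface, level with it; the furniture and walls round the work are solid. World frame = base frame: x ahead of the robot, y to its left, z up, the work surface at z = 0. Lengths are in m, angles in rad, forces in N, time in s.
With the tool pointing down it reaches from about 0.3 to 0.775 m from the base axis. Payload 14.6 kg.
Tool frame: the origin (TCP) lies at the very end of the fingers, on their centre line; the grasp point (between the pads) lies 19 mm behind it (bot.pinch_z is the z of the grasp point in the tool frame, in m); z points along the fingers, y is the line along which they close (so a half turn about z gives the same grasp; the last joint's range is limited). The gripper opens to 85 mm and grips with 20 to 120 N. Pads are 22 mm wide; open, the fingers measure 114 mm over their backs; the gripper's body (76 mm by 85 mm) begins 54 mm behind the grasp point. The pads swing forward as they close: fully open they stand 13 mm farther back than shut.
Start: joints at [1.059, 0.3, 1.521, -0, 1.321, -0.067], TCP at [0.237, 0.496, 0.231] pointing down, gripper open.
Joint ranges: [-3.03, 3.03], [-0.79, 2.21], [0.23, 2.52], [-1.04, 4.18], [0, 3.07], [-2.55, 2.55]. Speed limits (rad/s): [2.22, 2.22, 2.57, 3.14, 3.14, 3.14].

### API

Orientations are given as a unit quaternion [x, y, z, w].
In Python, from plant import bot gives the robot as it stands.
- The arm moves only by the shell command python3 -m pendant 'ROWS' [OPENING] [FORCE]. ROWS is JSON, a list that holds one entry, the list of rows, each a list of 4 numbers: the shift along the tool's x, y, z in cm, then the turn about the tool's z in rad. In form: [[[dx, dy, dz, twist], ...]]. A call has exactly 8 rows; each row is the pose to reach, as a shift and turn from the pose commanded when the call began, along the tool's axes at that moment; what a row does not reach only later rows make up. A row lasts 1/10 s, in which the tool goes at most 50 mm and 8.59 degrees, less where a joint would pass 70% of its speed; a pose out of reach is approached as far as the arm can. A call with a gripper value outside its range is refused whole. OPENING is the gripper command: -1 is fully open, 1 is shut, values between are in proportion, set as the call begins (- or left out, the last holds). The fingers move at their own pace and stop on an object; FORCE is the grip in N (left out, the last holds). Time passes only in rows, so rows that repeat a pose let the fingers close, or fill a call up. It gives the time, the measured TCP pose, the force, the opening and the grip force at its end, in the units of the state.
- bot.observe(): the state, without advancing time (a new reading comes with each control period).
- bot.capture(name): name is "scene" or "top"; returns a dict with "color" (384x512x3 uint8, red, green, blue), "z_map" (384x512 float32, m along the optical axis (not along the pixel's ray), 0 where there is no reading), "intrinsics" (3x3 intrinsics, pixels), "distortion" ([k1, k2, p1, p2, k3] as OpenCV has them; the pictures are not rectified), "extrinsics" (4x4, takes a point from camera to world coordinates). Camera axes: x right, y down, z forward; pixel columns grow to the right and rows downward; lengths in m; the calibration is good to about 2 mm. A picture is of the moment at which its call begins.
- bot.hand_in(): hands the job in; it is judged then, once.
Trained networks look in a picture, given as the dict that the camera call returned (one of the last four; its "shot" number tells which), for a name from the list of things; names that differ only in an ending like _2 or _b are one class to them, and where a whole thing is asked for, a point or a joint stands for the part that bears it (a point fixed in the world has none). Each returns a list of dicts, best first, with "score" (0 to 1); they miss things now and then, are a little off and sometimes report something else, mostly with a low value. They report only what shows in the picture. A call takes as long as a camera call. They do not tell look-alikes from the thing itself.
- bot.find_in(picture, query): "box" ([left, top, width, height] in pixels, round what is visible of it).
The state is a dict: "t": time; "joint_pos": joint angles; "joint_velocities": joint speeds; "joint_efforts": joint torques, N m; "ee_pos": TCP position; "tcp_rot": TCP orientation; "ft_force": force on the tool from outside, world axes, zero at the start; "wrist_torque": the same for the moment, N m; "finger_gap": finger opening in m; "grasp_force": force on a finger pad.
Only numpy, scipy, OpenCV 4.12 (cv2) and the standard library are available. Lean on these libraries where they do the work, as an engineer would, in place of code of your own. Each camera call takes 0.05 s, during which the arm holds its last target. There are 200 camera calls.

## Working session

There is one attempt and no reset: what is moved stays moved. The work goes in short steps, Python scripts to look and compute and a shell command to move; the robot and the scene stay as the last step left them, time stands still between calls to the robot, and variables do not carry over. Pictures are saved under pics/ and viewed, at most 10 in all, crops included, and the job is handed in when it is done.

```bash
mkdir -p pics; ls; python3 - <<'E'
from plant import bot
import cv2,numpy as np
print(bot.observe())
for n in ["scene","top"]:
    p=bot.capture(n); cv2.imwrite(f"pics/{n}0.png",p["color"][:,:,::-1]); np.savez(f"{n}0.npz",**{k:p[k] for k in["color","z_map","intrinsics","distortion","extrinsics"]})
    print(n,p["extrinsics"].round(3).tolist(),p["intrinsics"].tolist(),p["distortion"])
    for q in["hanger","post","lock_knob","tape_clear","stapler","marker_black"]:
        print(q,[(np.round(d["box"]).tolist(),round(d["score"],2)) for d in bot.find_in(p,q)][:3])
E
```

```text
pics
{'t': 0.0, 'joint_pos': array([ 1.05939548e+00,  3.00492221e-01,  1.52156276e+00, -1.63579463e-05,
        1.32069674e+00, -6.65816203e-02]), 'joint_velocities': array([ 0.00076128,  0.00018564, -0.00190257,  0.00059948, -0.00089022,
       -0.00131596]), 'joint_efforts': array([-1.75439847e-03, -5.43501019e+01, -3.61789978e+01, -2.00742475e-04,
        4.13872011e-03,  1.89898060e-05]), 'ee_pos': array([0.23654861, 0.49628315, 0.23071748]), 'tcp_rot': array([ 2.20578507e-01,  9.75369051e-01, -5.57760830e-04, -1.57564280e-04]), 'ft_force': array([-0.23939861, -0.27521017, -0.51902469]), 'wrist_torque': array([ 0.00089945,  0.04198707, -0.05074949]), 'grasp_force': 0.0, 'finger_gap': 0.08553939504363114}
scene [[0.79, -0.401, 0.464, -0.008], [-0.613, -0.538, 0.579, -0.579], [0.018, -0.742, -0.671, 0.871], [0.0, 0.0, 0.0, 1.0]] [[493.11139133386234, 0.0, 261.73487465884716], [0.0, 493.11139133386234, 197.4413787414859], [0.0, 0.0, 1.0]] [-0.07405999  0.          0.          0.          0.        ]
hanger [([297.0, 282.0, 72.0, 48.0], 0.77), ([159.0, 203.0, 50.0, 54.0], 0.71)]
post [([267.0, 170.0, 57.0, 78.0], 0.71)]
lock_knob [([304.0, 181.0, 13.0, 14.0], 0.47)]
tape_clear [([354.0, 254.0, 41.0, 43.0], 0.66)]
stapler [([178.0, 160.0, 19.0, 43.0], 0.67)]
marker_black [([228.0, 238.0, 26.0, 34.0], 0.62)]
top [[0.02, -0.995, 0.095, 0.402], [-1.0, -0.02, -0.002, 0.065], [0.004, -0.095, -0.995, 1.204], [0.0, 0.0, 0.0, 1.0]] [[382.478948077255, 0.0, 259.1807787541468], [0.0, 382.478948077255, 191.47123471711228], [0.0, 0.0, 1.0]] [-0.09865353  0.          0.          0.          0.        ]
hanger [([195.0, 232.0, 52.0, 26.0], 0.6)]
post [([255.0, 148.0, 42.0, 39.0], 0.85)]
lock_knob [([266.0, 159.0, 30.0, 7.0], 0.53)]
tape_clear [([320.0, 144.0, 40.0, 31.0], 0.91)]
stapler [([154.0, 191.0, 40.0, 31.0], 0.57), ([267.0, 158.0, 30.0, 9.0], 0.31)]
marker_black [([244.0, 212.0, 43.0, 10.0], 0.68)]
```

```bash
python3 - <<'E'
import cv2
a=cv2.imread("pics/scene0.png")[130:350,140:410];b=cv2.imread("pics/top0.png")[110:290,140:390]
cv2.imwrite("pics/a.png",cv2.resize(a,None,fx=2.7,fy=2.7,interpolation=cv2.INTER_CUBIC));cv2.imwrite("pics/b.png",cv2.resize(b,None,fx=3,fy=3,interpolation=cv2.INTER_CUBIC))
E
```

```text
(no output)
```

View pics/a.png

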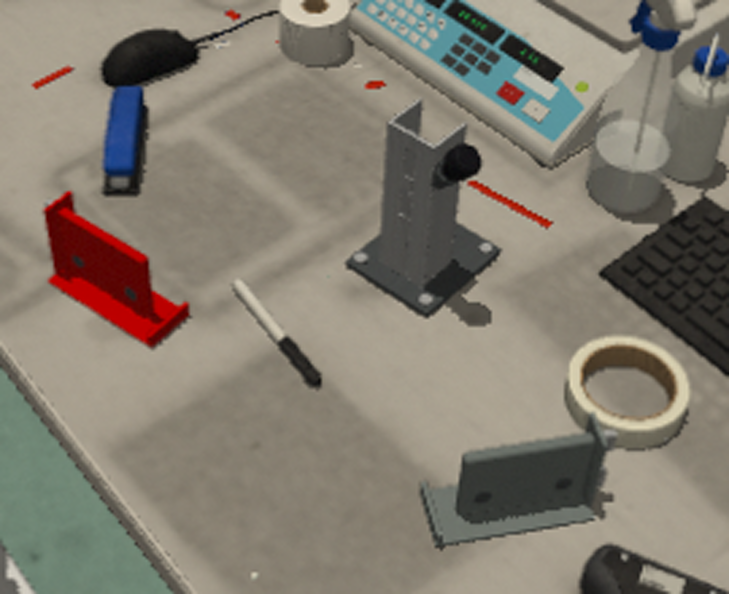

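View pics/b.png

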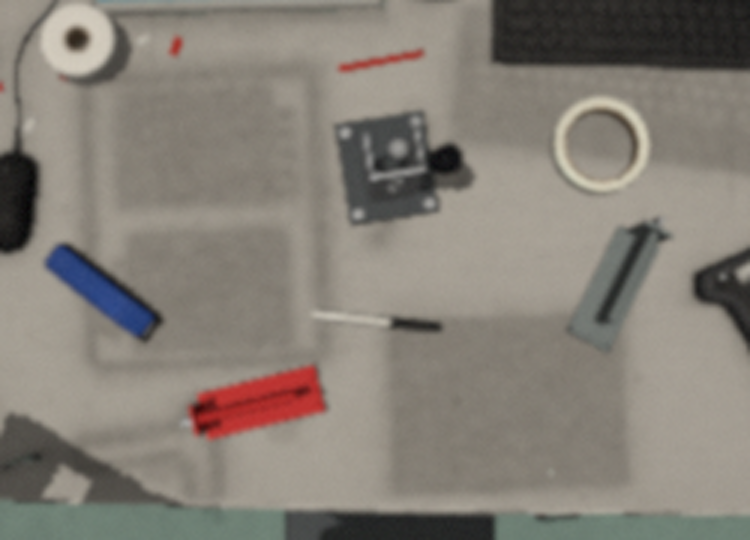

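The scene view shows the grey hanger at crop (515,490), nose towards the robot and hooks away by the tape. The post is at (420,200) with the black knob at (462,162) on its -y side. In the top crop the hanger is at (620,285), the post at (388,165) and the knob at (443,157). The red look-alike is at (260,400). Next I'll fit poses from depth.

```bash
cat > h.py <<'E'
import cv2,numpy as np
from scipy.optimize import least_squares
def cloud(p):
    h,w=p["z_map"].shape; u,v=np.meshgrid(np.arange(w),np.arange(h))
    n=cv2.undistortPoints(np.stack([u,v],-1).reshape(-1,1,2).astype(float),p["intrinsics"],p["distortion"])[:,0]
    z=p["z_map"].reshape(-1).astype(float); P=np.c_[n*z[:,None],z]@p["extrinsics"][:3,:3].T+p["extrinsics"][:3,3]
    return P[z>0],p["color"].reshape(-1,3)[z>0]
B=lambda *a:np.array(a,float)/1000
HANGER=[B(-62,65,-25,25,0,4),B(-62,-58,-25,25,0,20),B(-40,61,-5,5,0,76),B(61,65,-16,16,0,84),B(65,78,-3,3,66,76),B(65,78,-3,3,20,30)]
POST=[B(0,4,-25,25,8,172),B(0,44,-25,-21.5,8,172),B(0,44,21.5,25,8,172),B(-20,90,-48,48,0,8)]
def sdf(P,boxes):
    D=[]
    for b in boxes:
        c=(b[::2]+b[1::2])/2;q=abs(P-c)-(b[1::2]-b[::2])/2
        D.append(np.linalg.norm(np.maximum(q,0),axis=1)+np.minimum(q.max(1),0))
    return np.min(D,0)
def fit(P,boxes,x0,z0=True):
    def tf(x):
        c,s=np.cos(x[2]),np.sin(x[2]);d=P-[x[0],x[1],x[3]]
        return np.c_[d[:,0]*c+d[:,1]*s,-d[:,0]*s+d[:,1]*c,d[:,2]]
    r=least_squares(lambda x:sdf(tf(x),boxes),[*x0,0],loss="soft_l1",f_scale=.002)
    return r.x,np.median(abs(sdf(tf(r.x),boxes)))
E
python3 - <<'E'
from h import *
S=dict(np.load("scene0.npz"));T=dict(np.load("top0.npz"))
C={k:cloud(p)[0] for k,p in(("s",S),("t",T))}
# rough centres
def near(P,c,r,zl,zh): return P[(np.hypot(P[:,0]-c[0],P[:,1]-c[1])<r)&(P[:,2]>zl)&(P[:,2]<zh)]
def topc(u,v,z):
    n=cv2.undistortPoints(np.array([[[u,v]]],float),T["intrinsics"],T["distortion"])[0,0]
    d=T["extrinsics"][:3,:3]@[*n,1];o=T["extrinsics"][:3,3];return o+d*(z-o[2])/d[2]
hc=topc(346,205,.03);pc=topc(140+397/3,110+170/3,.17);print(hc,pc,topc(140+443/3,110+157/3,.16))
hk=topc(140+650/3,110+230/3,.07);ns=topc(140+590/3,110+340/3,.01)
yaw=np.arctan2(*(hk-ns)[1::-1])
print("yaw0",yaw)
for k in("s","t","st"):
    A=np.vstack([C[i] for i in k])
    for nm,b,x0,r,z in(("hanger",HANGER,[hc[0],hc[1],yaw],.09,.1),("post",POST,[pc[0]-.02,pc[1],0.08],.075,.2)):
        x=x0
        for it in range(3):
            c=np.array(x[:2])+ (np.array([np.cos(x[2]),np.sin(x[2])])*.02 if nm=="post" else 0)
            P=near(A,c,r if nm=="hanger" else .06,.006,z)
            if nm=="post": # drop knob side
                d=P[:,:2]-x[:2];ly=-d[:,0]*np.sin(x[2])+d[:,1]*np.cos(x[2]);P=P[(ly>-.03)|(P[:,2]<.1)]
            x,e=fit(P,b,x[:3])
        print(k,nm,x.round(4),"n",len(P),"med",e)
E
```

```text
[ 0.47726564 -0.20593712  0.03      ] [0.56928934 0.02895418 0.17      ] [ 0.58394579 -0.01362229  0.16      ]
yaw0 -0.4120021931967471
s hanger [ 0.4743 -0.2042 -0.4661  0.0022] n 1572 med 0.0006733056974816552
s post [0.5635 0.0277 0.1776 0.0009] n 1986 med 0.0008881973563476097
t hanger [ 0.4749 -0.2055 -0.4822  0.003 ] n 475 med 0.0009108088054148589
t post [0.5648 0.0315 0.2001 0.0008] n 759 med 0.0010374225729446592
st hanger [ 0.4745 -0.2044 -0.4684  0.0024] n 2043 med 0.0007103324791148755
st post [0.5614 0.0297 0.2116 0.0009] n 2706 med 0.0009657983143606438
```

```bash
python3 - <<'E'
from h import *
S=dict(np.load("scene0.npz"));T=dict(np.load("top0.npz"))
A,ca=cloud(S);Bc,cb=cloud(T)
def loc(P,x): 
    c,s=np.cos(x[2]),np.sin(x[2]);d=P-[x[0],x[1],0];return np.c_[d[:,0]*c+d[:,1]*s,-d[:,0]*s+d[:,1]*c,d[:,2]]
x=np.array([.5635,.0285,.19])
L=loc(A,x)
m=(abs(L[:,0])<.008)&(abs(L[:,1])<.02)&(L[:,2]>.03)&(L[:,2]<.168)
P=A[m]; 
for i in range(5):
    k=np.polyfit(P[:,1],P[:,0],1);r=P[:,0]-np.polyval(k,P[:,1]);P=P[abs(r)<.0025]
print("front: yaw",np.arctan(-k[0]),len(P),r.std(),"x at y=.03",np.polyval(k,.03))
m=(abs(L[:,1]+.025)<.008)&(L[:,0]>.005)&(L[:,0]<.04)&(L[:,2]>.03)&(L[:,2]<.14)
P=A[m]
for i in range(5):
    k=np.polyfit(P[:,0],P[:,1],1);r=P[:,1]-np.polyval(k,P[:,0]);P=P[abs(r)<.0025]
print("side: yaw",np.arctan(k[0]),len(P),r.std(),"y at x=.58",np.polyval(k,.58))
# foot plate: dark pixels, minAreaRect over z~8mm
for nm,P,c in(("s",A,ca),("t",Bc,cb)):
    L=loc(P,x);m=(abs(P[:,2]-.008)<.004)&(abs(L[:,0]-.035)<.08)&(abs(L[:,1])<.07)&(c.max(1)<95)
    r=cv2.minAreaRect((P[m][:,:2]*1000).astype(np.float32));print(nm,"plate",r,m.sum())
    k=(L[:,2]>.13)&(L[:,2]<.21)&(L[:,1]<-.028)&(L[:,1]>-.09)&(abs(L[:,0]-.009)<.03)&(c.max(1)<60)
    print(nm,"knob pts local",L[k].mean(0),L[k].min(0),L[k].max(0),k.sum())
E
```

```text
front: yaw 0.1749549731417152 517 0.0011273418804687461 x at y=.03 0.5636814507802184
side: yaw 0.1771776129822474 225 0.000855179619790018 y at x=.58 0.008378505202479736
s plate ((597.4044799804688, 28.391761779785156), (112.14994049072266, 110.98838806152344), 11.772777557373047) 618
s knob pts local [ 0.00272812 -0.04598908  0.16634052] [-0.00643387 -0.06215728  0.13030282] [ 0.01777117 -0.02811214  0.18190378] 183
t plate ((598.968994140625, 31.415386199951172), (107.3108901977539, 97.9509506225586), 10.662328720092773) 482
t knob pts local [ 0.00759343 -0.04289656  0.16957916] [-0.00354993 -0.05795801  0.14094892] [ 0.02008664 -0.02853303  0.18158157] 92
```

```bash
cat >> h.py <<'E'
from scipy.spatial.transform import Rotation as R
def go(bot,xyz,yaw):
    "print shift/twist from present pose to TCP xyz with the tool y (closing) line at yaw"
    o=bot.observe();M=R.from_quat(o["tcp_rot"]).as_matrix();d=M.T@(np.array(xyz)-o["ee_pos"])*100
    t=-(yaw-np.arctan2(M[1,1],M[0,1]));t=(t+np.pi/2)%np.pi-np.pi/2
    print("t",round(o["t"],2),"shift cm",d.round(2),"twist",round(t,3),"(alt",round(t-np.sign(t)*np.pi,3),") j",o["joint_pos"].round(2),"F",o["ft_force"].round(1),"gap",round(o["finger_gap"],4),"tilt",M[:,2].round(4))
PO=np.array([.564,.0293,.177])
def post(p,o=PO): 
    c,s=np.cos(o[2]),np.sin(o[2]);return np.array([o[0]+p[0]*c-p[1]*s,o[1]+p[0]*s+p[1]*c,p[2]])
E
python3 -m pendant '[[[-26.5,-15.7,0,0.47],[-26.5,-15.7,0,0.47],[-26.5,-15.7,0,0.47],[-26.5,-15.7,0,0.47],[-26.5,-15.7,0,0.47],[-26.5,-15.7,0,0.47],[-26.5,-15.7,0,0.47],[-26.5,-15.7,0,0.47]]]' -1 40
python3 -c "
from h import *;from plant import bot
go(bot,post([.009,-.047,.225]),PO[2])"
```

```text
t: 1.5
ee_pos: [0.4089, 0.2398, 0.2313]
tcp_rot: [0.443, 0.897, 0.0, 0.0]
ft_force: [-0.3, 0.8, -0.2]
finger_gap: 0.085
grasp_force: 0.0
t 1.5 shift cm [-30.73  -1.83   0.63] twist 0.476 (alt -2.665 ) j [ 0.45  0.13  1.73  0.    1.28 -0.2 ] F [-0.3  0.8 -0.2] gap 0.085 tilt [ 1.e-04  1.e-04 -1.e+00]
```

```bash
python3 -m pendant '[[[-30.7,-1.8,0.6,0.476],[-30.7,-1.8,0.6,0.476],[-30.7,-1.8,0.6,0.476],[-30.7,-1.8,0.6,0.476],[-30.7,-1.8,0.6,0.476],[-30.7,-1.8,0.6,0.476],[-30.7,-1.8,0.6,0.476],[-30.7,-1.8,0.6,0.476]]]'
python3 - <<'E'
from h import *;from plant import bot
go(bot,post([.009,-.047,.145]),PO[2])
p=bot.capture("scene")
cv2.imwrite("pics/c.png",cv2.resize(p["color"][130:280,220:380,::-1],None,fx=3.5,fy=3.5,interpolation=cv2.INTER_CUBIC))
E
```

```text
t: 2.3
ee_pos: [0.5815, -0.013, 0.2246]
tcp_rot: [0.641, 0.768, -0.0, -0.001]
ft_force: [0.2, 1.6, 0.2]
finger_gap: 0.0857
grasp_force: 0.0
t 2.3 shift cm [-0.23 -0.07  7.96] twist 0.003 (alt -3.139 ) j [-0.09  0.38  1.43  0.    1.33 -0.27] F [0.2 1.6 0.2] gap 0.0857 tilt [-1.1e-03  3.0e-04 -1.0e+00]
```

View pics/c.png

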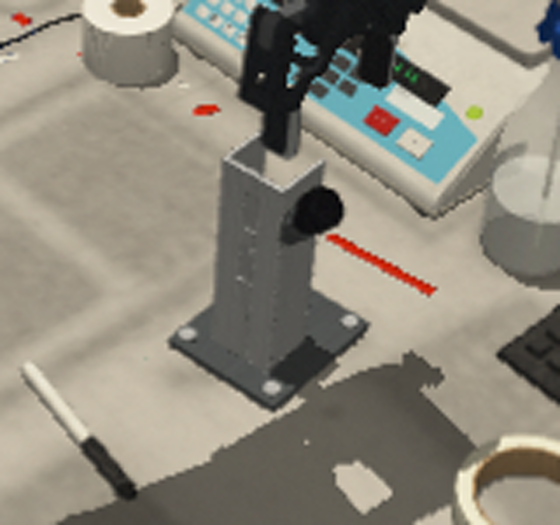

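The open fingers straddle the knob line (knob at crop (318,211)) with clearance above the post, so I'll descend and close.

```bash
python3 -m pendant '[[[0,0,3,0],[0,0,5,0],[0,0,7,0],[0,0,8,0],[0,0,8,0],[0,0,8,0],[0,0,8,0],[0,0,8,0]]]'
python3 -c "
from h import *;from plant import bot
go(bot,post([.009,-.047,.145]),PO[2])"
python3 -m pendant '[[[0,0,0,0],[0,0,0,0],[0,0,0,0],[0,0,0,0],[0,0,0,0],[0,0,0,0],[0,0,0,0],[0,0,0,0]]]' 1 40
python3 -c "
from h import *;from plant import bot
go(bot,post([.009,-.047,.145]),PO[2])"
```

```text
t: 3.15
ee_pos: [0.5816, -0.0134, 0.1462]
tcp_rot: [0.641, 0.768, 0.0, 0.001]
ft_force: [0.2, -0.2, 0.4]
finger_gap: 0.0853
grasp_force: 0.0
t 3.15 shift cm [-0.18 -0.08  0.12] twist 0.003 (alt -3.139 ) j [-0.09  0.45  1.52  0.    1.17 -0.27] F [ 0.2 -0.2  0.4] gap 0.0853 tilt [ 1.4e-03 -1.0e-04 -1.0e+00]
t: 3.95
ee_pos: [0.5814, -0.0136, 0.1455]
tcp_rot: [0.641, 0.768, 0.0, 0.0]
ft_force: [-1.2, -0.9, 3.5]
finger_gap: 0.0265
grasp_force: 39.3
t 3.95 shift cm [-0.17 -0.06  0.05] twist 0.003 (alt -3.139 ) j [-0.09  0.45  1.52 -0.    1.17 -0.27] F [-1.2 -0.9  3.5] gap 0.0265 tilt [ 3.e-04 -1.e-04 -1.e+00]
```

```bash
python3 -m pendant '[[[-0.3,0,-0.43,0],[-0.6,0,-0.85,0],[-0.9,0,-1.28,0],[-1.2,0,-1.71,0],[-1.5,0,-2.13,0],[-1.75,0,-2.5,0],[-1.75,0,-2.5,0],[-1.75,0,-2.5,0]]]' 1 60
python3 -c "
from h import *;from plant import bot
go(bot,post([.009,-.047,.145]),PO[2])"
```

```text
t: 4.75
ee_pos: [0.5843, -0.0306, 0.1702]
tcp_rot: [0.641, 0.768, 0.0, -0.0]
ft_force: [0.0, 3.6, -0.9]
finger_gap: 0.0257
grasp_force: 63.2
t 4.75 shift cm [ 1.56 -0.04  2.52] twist 0.003 (alt -3.139 ) j [-0.12  0.43  1.49  0.    1.22 -0.3 ] F [ 0.   3.6 -0.9] gap 0.0257 tilt [-4.e-04  4.e-04 -1.e+00]
```

Now release, rise, and look at the knob.

```bash
python3 -m pendant '[[[0,0,0,0],[0,0,0,0],[0,0,0,0],[0,0,0,0],[0,0,-2,0],[0,0,-5,0],[0,0,-9,0],[0,0,-10,0]]]' -1
python3 - <<'E'
from h import *;from plant import bot
# hanger grip: arm x=5, z pinch .060
H=np.array([.4745,-.2044,-.468])
g=[H[0]+.005*np.cos(H[2]),H[1]+.005*np.sin(H[2]),.20]
go(bot,g,H[2]+np.pi/2)
p=bot.capture("scene")
cv2.imwrite("pics/d.png",cv2.resize(p["color"][130:280,220:380,::-1],None,fx=3.5,fy=3.5,interpolation=cv2.INTER_CUBIC))
E
```

```text
t: 5.55
ee_pos: [0.5854, -0.0309, 0.2749]
tcp_rot: [0.641, 0.768, 0.002, 0.003]
ft_force: [0.4, -0.6, -0.3]
finger_gap: 0.0853
grasp_force: 0.0
t 5.55 shift cm [-15.37 -13.66   7.44] twist -0.923 (alt 2.219 ) j [-0.12  0.35  1.35 -0.    1.43 -0.3 ] F [ 0.4 -0.6 -0.3] gap 0.0853 tilt [ 6.3e-03 -9.0e-04 -1.0e+00]
```

View pics/d.png

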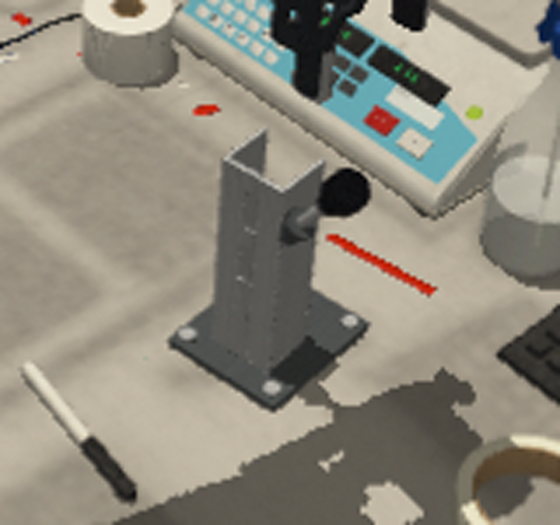

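Knob now stands out (crop (344,192)) with the neck exposed. Next, above the hanger.

```bash
python3 -m pendant '[[[-15.4,-13.7,7.4,-0.923],[-15.4,-13.7,7.4,-0.923],[-15.4,-13.7,7.4,-0.923],[-15.4,-13.7,7.4,-0.923],[-15.4,-13.7,7.4,-0.923],[-15.4,-13.7,7.4,-0.923],[-15.4,-13.7,7.4,-0.923],[-15.4,-13.7,7.4,-0.923]]]'
python3 - <<'E'
from h import *;from plant import bot
p=bot.capture("scene");A=cloud(p)[0]
P=A[(np.hypot(A[:,0]-.4745,A[:,1]+.2044)<.085)&(A[:,2]>.006)&(A[:,2]<.09)]
H,e=fit(P,HANGER,[.4745,-.2044,-.468]);print(H.round(4),e,len(P))
H=np.array([.4746,-.2046,-.471])
go(bot,[H[0]+.005*np.cos(H[2]),H[1]+.005*np.sin(H[2]),.038],H[2]+np.pi/2)
E
```

```text
t: 6.4
ee_pos: [0.4767, -0.2069, 0.1952]
tcp_rot: [0.232, 0.973, 0.0, -0.001]
ft_force: [0.6, -0.1, 0.1]
finger_gap: 0.0853
grasp_force: 0.0
[ 0.4744 -0.2042 -0.4651  0.002 ] 0.0006880041652176511 1535
t 6.45 shift cm [-0.22  0.09 15.74] twist 0.002 (alt -3.14 ) j [-0.48  0.27  1.65 -0.    1.23 -1.58] F [ 0.1  0.5 -0.7] gap 0.0857 tilt [-1.1e-03  5.0e-04 -1.0e+00]
```

```bash
python3 -m pendant '[[[-0.2,0.1,5,0],[-0.2,0.1,9,0],[-0.2,0.1,12.5,0],[-0.2,0.1,14.7,0],[-0.2,0.1,15.7,0],[-0.2,0.1,15.7,0],[-0.2,0.1,15.7,0],[-0.2,0.1,15.7,0]]]'
python3 -m pendant '[[[0,0,0,0],[0,0,0,0],[0,0,0,0],[0,0,0,0],[0,0,0,0],[0,0,0,0],[0,0,0,0],[0,0,0,0]]]' 1 80
python3 -c "
from h import *;from plant import bot
go(bot,[.4791,-.2069,.038],-.471+np.pi/2)"
```

```text
t: 7.25
ee_pos: [0.4801, -0.2071, 0.0406]
tcp_rot: [0.232, 0.973, -0.0, 0.001]
ft_force: [-0.4, -0.4, -0.1]
finger_gap: 0.0852
grasp_force: 0.0
t: 8.05
ee_pos: [0.4795, -0.2068, 0.0393]
tcp_rot: [0.232, 0.973, -0.0, 0.0]
ft_force: [-0.2, -0.7, 0.9]
finger_gap: 0.009
grasp_force: 78.3
t 8.05 shift cm [ 0.03 -0.02  0.13] twist 0.003 (alt -3.138 ) j [-0.48  0.49  1.76 -0.    0.89 -1.58] F [-0.2 -0.7  0.9] gap 0.009 tilt [ 0.e+00 -1.e-04 -1.e+00]
```

```bash
python3 -m pendant '[[[0,0,-2,0],[0,0,-5,0],[0,0,-8,0],[0,0,-8,-0.1],[0,0,-8,-0.2],[0,0,-8,-0.3],[0,0,-8,-0.3],[0,0,-8,-0.3]]]'
python3 -c "
from h import *;from plant import bot
go(bot,post([-.105,0,.115]),PO[2]+np.pi/2)"
```

```text
t: 8.85
ee_pos: [0.4793, -0.2067, 0.119]
tcp_rot: [0.085, 0.996, 0.0, -0.0]
ft_force: [0.6, -0.3, -3.2]
finger_gap: 0.0093
grasp_force: 78.0
t 8.85 shift cm [ 5.53 21.12  0.41] twist -0.348 (alt 2.794 ) j [-0.48  0.36  1.72  0.    1.06 -1.88] F [ 0.6 -0.3 -3.2] gap 0.0093 tilt [-6.e-04  3.e-04 -1.e+00]
```

```bash
python3 -m pendant '[[[5.5,4,0.4,-0.1],[5.5,8,0.4,-0.2],[5.5,12,0.4,-0.3],[5.5,16,0.4,-0.348],[5.5,19,0.4,-0.348],[5.5,21.1,0.4,-0.348],[5.5,21.1,0.4,-0.348],[5.5,21.1,0.4,-0.348]]]'
python3 - <<'E'
from h import *;from plant import bot
go(bot,post([-.105,0,.115]),PO[2]+np.pi/2)
C=[]
for n in("scene","top"):
    p=bot.capture(n)
    C.append(cloud(p)[0])
    if n=="scene": cv2.imwrite("pics/e.png",cv2.resize(p["color"][130:300,180:380,::-1],None,fx=3.5,fy=3.5,interpolation=cv2.INTER_CUBIC))
A=C[0]
def loc(P,x):
    c,s=np.cos(x[2]),np.sin(x[2]);d=P-[x[0],x[1],0];return np.c_[d[:,0]*c+d[:,1]*s,-d[:,0]*s+d[:,1]*c,d[:,2]]
# hanger fit in scene; z offset free
c=post([-.1105,0,0])
for k in(0,1):
    A=C[k];L=loc(A,PO)
    m=(L[:,0]>-.18)&(L[:,0]<-.028)&(abs(L[:,1])<.03)&(A[:,2]>.066)&(A[:,2]<.162)
    if k==0: m&=A[:,2]<.125 
    P=A[m]-[0,0,.076];H,e=fit(P,HANGER,[c[0],c[1],PO[2]]);h=loc(H[None,:3]*[1,1,0],PO)[0]
    print(k,"hanger",H.round(4),e,len(P),"local",h.round(4))
    m=(L[:,0]>-.01)&(L[:,0]<.055)&(abs(L[:,1])<.034)&(A[:,2]>.012)&(A[:,2]<.18)&((L[:,1]>-.028)|(A[:,2]<.12))
    X,e=fit(A[m],POST,PO);print(k,"post",X.round(4),e,m.sum())
E
```

```text
t: 9.65
ee_pos: [0.4604, 0.0105, 0.1152]
tcp_rot: [-0.09, 0.996, -0.0, -0.0]
ft_force: [-1.1, 0.3, -2.5]
finger_gap: 0.0093
grasp_force: 78.6
t 9.65 shift cm [-0.03  0.02  0.02] twist 0.002 (alt -3.139 ) j [-0.06  0.24  1.89 -0.    1.01 -1.81] F [-1.1  0.3 -2.5] gap 0.0093 tilt [-3.e-04 -1.e-04 -1.e+00]
0 hanger [0.4538 0.01   0.183  0.0013] 0.0007690417584452327 1043 local [-0.1119  0.0005  0.    ]
0 post [0.563  0.0303 0.1928 0.0045] 0.0007436440462737538 1390
1 hanger [0.4532 0.0068 0.1775 0.0011] 0.0008169838577792715 72 local [-0.113  -0.0027  0.    ]
1 post [0.5645 0.0317 0.2025 0.0056] 0.0008049553220376739 305
```

View pics/e.png

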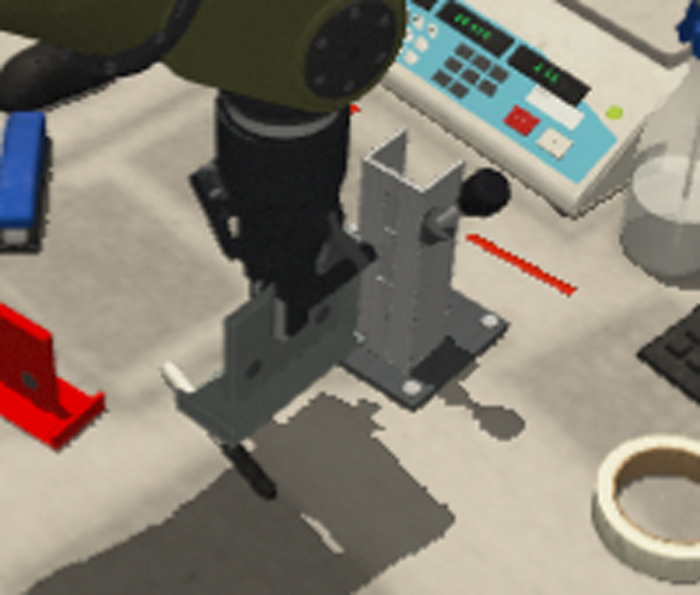

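```bash
python3 - <<'E'
from h import *
S=dict(np.load("scene0.npz"))
g=cv2.GaussianBlur(S["color"].astype(np.float32).mean(2),(0,0),.7)
E=np.linalg.inv(S["extrinsics"]);rv=cv2.Rodrigues(E[:3,:3])[0]
pr=lambda P:cv2.projectPoints(np.array(P,float),rv,E[:3,3],S["intrinsics"],S["distortion"])[0][:,0]
zs=np.linspace(.03,.165,60)
for nm,x,y in(("left",0,.025),("corner",0,-.025),("rear",.044,-.025)):
    out=[]
    offs=np.linspace(-.008,.008,33)
    prof=[]
    for o in offs:
        q=pr([post([x,y+o,z]) for z in zs]).astype(np.float32)
        prof.append(np.median(cv2.remap(g,q[:,0],q[:,1],cv2.INTER_LINEAR).ravel()))
    d=np.gradient(prof);print(nm,"peak + at",offs[d.argmax()].round(4),d.max().round(1)," - at",offs[d.argmin()].round(4),d.min().round(1))
# side-face offset with yaw fixed, by depth
A=cloud(S)[0];c,s=np.cos(PO[2]),np.sin(PO[2]);d=A-[PO[0],PO[1],0];L=np.c_[d[:,0]*c+d[:,1]*s,-d[:,0]*s+d[:,1]*c,d[:,2]]
m=(abs(L[:,1]+.025)<.007)&(L[:,0]>.008)&(L[:,0]<.038)&(L[:,2]>.03)&(L[:,2]<.14);print("side y",np.median(L[m,1]),m.sum())
m=(abs(L[:,0])<.007)&(abs(L[:,1])<.018)&(L[:,2]>.03)&(L[:,2]<.165);print("front x",np.median(L[m,0]))
E
```

```text
left peak + at 0.001 3.9  - at -0.007 -0.1
corner peak + at -0.001 0.5  - at -0.0075 0.0
rear peak + at -0.0075 1.4  - at -0.0055 -4.1
side y -0.023438036930224553 192
front x -0.00012939298925306617
```

```bash
python3 -m pendant '[[[-0.6,0.07,0,0],[-1.2,0.07,0,0],[-1.8,0.07,0,0],[-2.4,0.07,0,0],[-3,0.07,0,0],[-3.4,0.07,0,0],[-3.7,0.07,0,0],[-3.8,0.07,0,0]]]'
python3 -c "
from h import *;from plant import bot
go(bot,post([-.0595,0.0007,.115]),PO[2]+np.pi/2)"
```

```text
t: 10.55
ee_pos: [0.4979, 0.018, 0.1152]
tcp_rot: [-0.09, 0.996, -0.0, -0.0]
ft_force: [0.1, -1.0, -3.3]
finger_gap: 0.0091
grasp_force: 78.6
t 10.55 shift cm [-0.75  0.02  0.02] twist 0.003 (alt -3.138 ) j [-0.04  0.32  1.79 -0.    1.03 -1.79] F [ 0.1 -1.  -3.3] gap 0.0091 tilt [-1.e-04 -0.e+00 -1.e+00]
```

Tips should now be about 5 mm inside the slots, with no force. Advancing gently.

```bash
python3 -m pendant '[[[-0.15,0,0,0],[-0.3,0,0,0],[-0.4,0,0,0],[-0.5,0,0,0],[-0.6,0,0,0],[-0.7,0,0,0],[-0.75,0,0,0],[-0.75,0,0,0]]]'
python3 -c "
from h import *;from plant import bot
go(bot,post([-.0595,0.0007,.115]),PO[2]+np.pi/2)"
```

```text
t: 11.35
ee_pos: [0.5051, 0.0193, 0.1153]
tcp_rot: [-0.09, 0.996, -0.0, -0.0]
ft_force: [0.0, 0.4, -2.3]
finger_gap: 0.009
grasp_force: 78.6
t 11.35 shift cm [-0.02  0.02  0.03] twist 0.003 (alt -3.138 ) j [-0.03  0.33  1.77 -0.    1.04 -1.79] F [ 0.   0.4 -2.3] gap 0.009 tilt [-0. -0. -1.]
```

```bash
python3 -m pendant '[[[-0.05,0,0,0],[-0.1,0,0,0],[-0.15,0,0,0],[-0.2,0,0,0],[-0.2,0,0,0],[-0.2,0,0,0],[-0.2,0,0,0],[-0.2,0,0,0]]]'
python3 -c "
from h import *;from plant import bot
go(bot,post([-.0595,0.0007,.115]),PO[2]+np.pi/2)"
```

```text
t: 12.15
ee_pos: [0.5059, 0.0195, 0.1152]
tcp_rot: [-0.09, 0.996, 0.0, -0.002]
ft_force: [-12.4, -0.6, 5.3]
finger_gap: 0.0092
grasp_force: 80.0
t 12.15 shift cm [0.06 0.01 0.02] twist 0.003 (alt -3.138 ) j [-0.03  0.34  1.76 -0.    1.04 -1.78] F [-12.4  -0.6   5.3] gap 0.0092 tilt [-3.1e-03 -2.0e-04 -1.0e+00]
```

Back plate contacted where expected (hooks are in). Lower.

```bash
python3 -m pendant '[[[0.1,0,0.2,0],[0.1,0,0.4,0],[0.1,0,0.6,0],[0.1,0,0.8,0],[0.1,0,1.0,0],[0.1,0,1.2,0],[0.1,0,1.35,0],[0.1,0,1.35,0]]]'
python3 -c "
from h import *;from plant import bot
go(bot,post([-.0595,0.0007,.099]),PO[2]+np.pi/2)"
```

```text
t: 12.95
ee_pos: [0.5059, 0.0195, 0.1014]
tcp_rot: [-0.09, 0.996, 0.0, -0.0]
ft_force: [-3.8, -1.8, -3.6]
finger_gap: 0.0088
grasp_force: 78.7
t 12.95 shift cm [0.06 0.02 0.24] twist 0.003 (alt -3.138 ) j [-0.03  0.36  1.78 -0.    1.01 -1.78] F [-3.8 -1.8 -3.6] gap 0.0088 tilt [-6.e-04  0.e+00 -1.e+00]
```

```bash
python3 -m pendant '[[[0,0,0.05,0],[0,0,0.1,0],[0,0,0.15,0],[0,0,0.2,0],[0,0,0.25,0],[0,0,0.3,0],[0,0,0.35,0],[0,0,0.35,0]]]'
python3 -c "
from h import *;from plant import bot
go(bot,post([-.0595,0.0007,.099]),PO[2]+np.pi/2)"
```

```text
t: 13.75
ee_pos: [0.506, 0.0194, 0.0991]
tcp_rot: [-0.09, 0.996, -0.0, -0.0]
ft_force: [-11.3, -1.0, 9.6]
finger_gap: 0.0088
grasp_force: 81.0
t 13.75 shift cm [0.06 0.02 0.01] twist 0.003 (alt -3.138 ) j [-0.03  0.36  1.78 -0.    1.01 -1.78] F [-11.3  -1.    9.6] gap 0.0088 tilt [-1.e-04 -1.e-04 -1.e+00]
```

Contact right at the seated height (arm z ≈ 60 mm). Slight extra press, then release and rise.

```bash
python3 -m pendant '[[[0,0,0.05,0],[0,0,0.08,0],[0,0,0.08,0],[0,0,0.08,0],[0,0,0.08,0],[0.05,0,0,0],[0.1,0,-0.1,0],[0.1,0,-0.1,0]]]'
python3 -m pendant '[[[0,0,0,0],[0,0,0,0],[0,0,0,0],[0,0,0,0],[0,0,-3,0],[0,0,-7,0],[0,0,-11,0],[0,0,-15,0]]]' -1
python3 - <<'E'
from h import *;from plant import bot
p=bot.capture("scene");A=cloud(p)[0]
c=post([-.065,0,0]);d=A-[PO[0],PO[1],0];cc,s=np.cos(PO[2]),np.sin(PO[2]);L=np.c_[d[:,0]*cc+d[:,1]*s,-d[:,0]*s+d[:,1]*cc,d[:,2]]
m=(L[:,0]>-.135)&(L[:,0]<-.006)&(abs(L[:,1])<.03)&(A[:,2]>.05)&(A[:,2]<.148)
H,e=fit(A[m]-[0,0,.06],HANGER,[c[0],c[1],PO[2]]);print(H.round(4),e,"expect",c[:2].round(4))
cv2.imwrite("pics/f.png",cv2.resize(p["color"][130:300,200:380,::-1],None,fx=3.5,fy=3.5,interpolation=cv2.INTER_CUBIC))
k=post([.009,-.047-.030*.5736,.15+.030*.8192]);print(k)
go(bot,[*k[:2],.26],PO[2])
E
```

```text
t: 14.55
ee_pos: [0.5054, 0.0193, 0.0994]
tcp_rot: [-0.09, 0.996, -0.0, 0.0]
ft_force: [-0.1, -0.4, -3.4]
finger_gap: 0.0091
grasp_force: 78.8
t: 15.35
ee_pos: [0.5049, 0.0193, 0.251]
tcp_rot: [-0.09, 0.996, -0.0, 0.0]
ft_force: [-0.3, -0.6, 0.1]
finger_gap: 0.0853
grasp_force: 0.0
[ 0.4964  0.0188  0.1797 -0.0014] 0.000825343554255658 expect [0.5    0.0179]
[ 0.58416495 -0.03232014  0.174576  ]
t 15.4 shift cm [-6.7  -6.46 -0.15] twist -1.567 (alt 1.574 ) j [-0.03  0.18  1.61  0.    1.34 -1.79] F [-0.  -0.4  7.4] gap 0.0855 tilt [ 9.3e-03 -3.0e-04 -1.0e+00]
```

View pics/f.png

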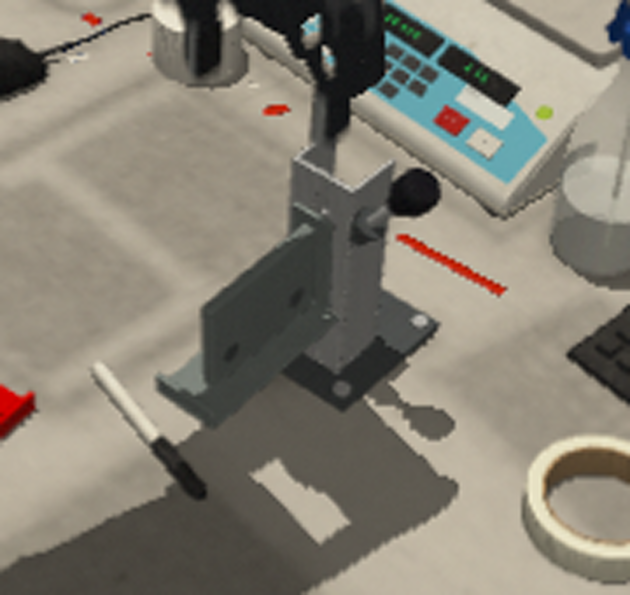

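The arm hangs in both slots, and the knob is still out at crop (414,192). It may sit about 1 mm off the face, so I'll nudge it flush with closed fingers on the web's front edge.

```bash
python3 -m pendant '[[[5,0,0,0],[8.5,0,2,0],[8.5,0,6,0],[8.5,0,10,0],[8.5,0,14,0],[8.5,0,15,0],[8.5,0,15,0],[8.5,0,15,0]]]' 1
python3 -m pendant '[[[-0.6,0,0,0],[-1.2,0,0,0],[-1.6,0,0,0],[-2,0,0,0],[-2.3,0,0,0],[-2.5,0,0,0],[-2.6,0,0,0],[-2.6,0,0,0]]]'
```

```text
t: 16.2
ee_pos: [0.4224, 0.004, 0.1008]
tcp_rot: [-0.09, 0.996, -0.0, 0.001]
ft_force: [-0.2, 0.5, -0.4]
finger_gap: 0.0001
grasp_force: 0.0
t: 17.0
ee_pos: [0.4468, 0.0087, 0.0992]
tcp_rot: [-0.09, 0.996, 0.0, -0.0]
ft_force: [-3.6, -1.1, 1.1]
finger_gap: -0.0003
grasp_force: 1.5
```

```bash
python3 -m pendant '[[[-0.05,0,0,0],[-0.1,0,0,0],[-0.15,0,0,0],[-0.2,0,0,0],[-0.2,0,0,0],[-0.2,0,0,0],[-0.2,0,0,0],[-0.2,0,0,0]]]'
python3 -m pendant '[[[1.5,0,0,0],[3,0,0,0],[3,0,-4,0],[3,0,-8,0],[3,0,-12,0],[3,0,-16,0],[3,0,-16,0],[3,0,-16,0]]]'
python3 - <<'E'
from h import *;from plant import bot
k=post([.009,-.047-.030*.5736,.145+.030*.8192]);print(k)
go(bot,[*k[:2],.265],PO[2])
E
```

```text
t: 17.8
ee_pos: [0.4469, 0.0088, 0.099]
tcp_rot: [-0.09, 0.996, 0.0, -0.003]
ft_force: [-19.9, -3.1, 11.7]
finger_gap: 0.0003
grasp_force: 10.4
t: 18.6
ee_pos: [0.4197, 0.0037, 0.2596]
tcp_rot: [-0.09, 0.996, -0.0, 0.001]
ft_force: [-0.3, -1.1, -0.5]
finger_gap: -0.0002
grasp_force: 0.0
[ 0.58416495 -0.03232014  0.169576  ]
t 18.6 shift cm [-15.54  -6.49  -0.51] twist -1.568 (alt 1.574 ) j [-0.08 -0.02  1.82  0.    1.34 -1.83] F [-0.3 -1.1 -0.5] gap -0.0002 tilt [ 1.7e-03 -1.0e-04 -1.0e+00]
```

```bash
python3 -m pendant '[[[0,-2,-0.5,0.14],[-3,-4,-0.5,0.28],[-6,-6.5,-0.5,0.42],[-9,-6.5,-0.5,0.56],[-12,-6.5,-0.5,0.7],[-15.5,-6.5,-0.5,0.84],[-15.5,-6.5,-0.5,0.98],[-15.5,-6.5,-0.5,1.1]]]' -1
python3 -m pendant '[[[0,0,0,0.14],[0,0,0,0.28],[0,0,0,0.42],[0,0,0,0.474],[0,0,0,0.474],[0,0,0,0.474],[0,0,0,0.474],[0,0,0,0.474]]]' -1
python3 - <<'E'
from h import *;from plant import bot
k=post([.009,-.047-.030*.5736,.145+.030*.8192])
go(bot,k,PO[2])
E
```

```text
t: 19.4
ee_pos: [0.5838, -0.0322, 0.2615]
tcp_rot: [0.446, 0.895, -0.001, -0.002]
ft_force: [-0.4, 0.8, 0.4]
finger_gap: 0.0854
grasp_force: 0.0
t: 20.2
ee_pos: [0.5836, -0.0325, 0.264]
tcp_rot: [0.642, 0.767, -0.0, -0.0]
ft_force: [0.8, -0.3, 0.7]
finger_gap: 0.0853
grasp_force: 0.0
t 20.2 shift cm [0.01 0.06 9.44] twist 0.001 (alt -3.141 ) j [-0.12  0.36  1.37 -0.    1.41 -0.3 ] F [ 0.8 -0.3  0.7] gap 0.0853 tilt [-4.e-04  0.e+00 -1.e+00]
```

```bash
python3 -m pendant '[[[0,0.05,3,0],[0,0.05,6,0],[0,0.05,8.4,0],[0,0.05,9.4,0],[0,0.05,9.4,0],[0,0.05,9.4,0],[0,0.05,9.4,0],[0,0.05,9.4,0]]]' -1
python3 -m pendant '[[[0,0,0,0],[0,0,0,0],[0,0,0,0],[0,0,0,0],[0,0,0,0],[0,0,0,0],[0,0,0,0],[0,0,0,0]]]' 1 60
python3 -m pendant '[[[0.3,0,0.43,0],[0.6,0,0.85,0],[0.9,0,1.28,0],[1.2,0,1.71,0],[1.5,0,2.13,0],[1.75,0,2.5,0],[1.78,0,2.55,0],[1.78,0,2.55,0]]]'
```

```text
t: 21.0
ee_pos: [0.5845, -0.0324, 0.1714]
tcp_rot: [0.642, 0.767, 0.0, 0.001]
ft_force: [0.3, 0.4, 0.2]
finger_gap: 0.0853
grasp_force: 0.0
t: 21.8
ee_pos: [0.5845, -0.0324, 0.1706]
tcp_rot: [0.642, 0.767, 0.0, 0.0]
ft_force: [5.5, -0.3, 3.6]
finger_gap: 0.0256
grasp_force: 59.1
t: 22.6
ee_pos: [0.5816, -0.0154, 0.1459]
tcp_rot: [0.642, 0.767, 0.0, 0.001]
ft_force: [3.1, -3.1, 10.9]
finger_gap: 0.0259
grasp_force: 60.3
```

```bash
python3 -m pendant '[[[0.06,0,0.08,0],[0.09,0,0.12,0],[0.09,0,0.12,0],[0.09,0,0.12,0],[0.09,0,0.12,0],[0.05,0,0.05,0],[0,0,0,0],[0,0,0,0]]]'
python3 -m pendant '[[[0,0,0,0],[0,0,0,0],[0,0,0,0],[0,0,0,0],[0,0,-3,0],[0,0,-7,0],[0,0,-11,0],[0,0,-12,0]]]' -1
python3 - <<'E'
from h import *;from plant import bot
p=bot.capture("scene");A,c=cloud(p)
d=A-[PO[0],PO[1],0];cc,s=np.cos(PO[2]),np.sin(PO[2]);L=np.c_[d[:,0]*cc+d[:,1]*s,-d[:,0]*s+d[:,1]*cc,d[:,2]]
k=(L[:,2]>.13)&(L[:,2]<.215)&(L[:,1]<-.028)&(L[:,1]>-.09)&(abs(L[:,0]-.009)<.03)&(c.max(1)<60)
print("knob",L[k].mean(0),L[k].min(0),L[k].max(0),k.sum())
cv2.imwrite("pics/g.png",cv2.resize(p["color"][130:300,200:380,::-1],None,fx=3.5,fy=3.5,interpolation=cv2.INTER_CUBIC))
E
```

```text
t: 23.4
ee_pos: [0.5816, -0.0154, 0.1459]
tcp_rot: [0.642, 0.767, 0.0, 0.001]
ft_force: [2.7, -3.1, 10.4]
finger_gap: 0.0258
grasp_force: 60.3
t: 24.2
ee_pos: [0.5819, -0.0149, 0.2694]
tcp_rot: [0.642, 0.767, 0.002, 0.003]
ft_force: [-0.0, 0.3, -0.3]
finger_gap: 0.0855
grasp_force: 0.0
knob [ 0.00278711 -0.04658725  0.16611132] [-0.00682302 -0.06132713  0.13001434] [ 0.0191388  -0.02811935  0.18105141] 182
```

View pics/g.png

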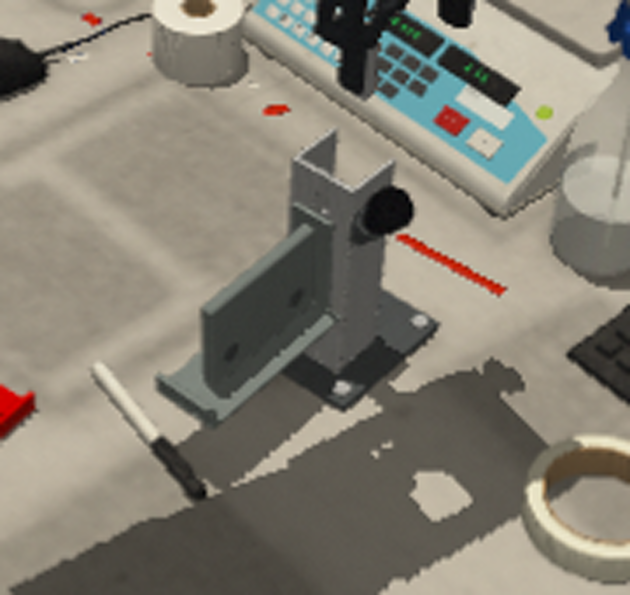

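The knob is back home at crop (387,211); its measured points match the start within 1 mm. The arm hangs seated and the bystanders haven't moved. Handing in.

```bash
python3 -c "
from plant import bot
print(bot.hand_in())"
```

```text
the job is handed in; nothing more can be done
None
```

The hanger arm is seated in both slots, the lock knob is pushed home, and the job was handed in at about 24 s; the hand-in returned no verdict.

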